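# Lid the tin of salvaged screws and put it away in the bench drawer

### The job

Put the salvaged screws away: the open steel tin goes upright into the open drawer, standing flat on the drawer floor in the free space beside the transformer, with its own lid (the larger of the two loose lids) seated level on its rim, and then slide the drawer gently and fully shut. Keep the tin upright all the while, leave the transformer standing in the drawer, and do not shift or knock over the other things on the bench and on the drawer unit.

Things in the scene. Friction and masses are not known exactly. Their poses are not given: they have to be found in the camera images.
- tin: open round steel tin holding a few screws, 60 mm outside diameter, 40 mm high, wall 3.5 mm (mouth 53 mm), about 0.16 kg; origin at the centre of its underside, z up through the mouth
- lid: the tin's own lid: steel disc 60 mm wide, 4 mm thick, with a chamfered plug 49 mm wide and 6 mm deep beneath that enters the tin's mouth, and an upright black cylindrical knob 16 mm wide, 22 mm high on top. Starts knob up, on its plug. Origin at the centre of the plug's underside, z up: disc at 6 to 10 mm, knob at 10 to 32 mm. Seated, its origin is 34 mm above the tin's. About 0.06 kg
- small_lid: bystander: lid of the same make but too small for the tin, disc 40 mm in diameter, the same heights and knob; origin as for the lid; leave it alone
- unit_drawer0 (a joint): how far the drawer is out, in m: 0 fully shut, starts 0.14 to 0.16, at most 0.165; slides with light friction (about 1 N) and stays where it is left; no spring
- unit_drawer0_handle (a point): middle of the drawer's horizontal steel bar handle, 11 mm thick and 120 mm long along the drawer's width, its centre 35 mm in front of the drawer face and 68 mm above the bench; axes as drawer_floor. The drawer face is 254 mm wide and reaches from 15 to 94 mm above the bench
- drawer_floor (a point): centre of the drawer's inner floor, 22 mm above the bench; x points to the back of the unit (the drawer shuts towards +x), y across, z up. Inside, it reaches 97 mm either way in x and 109 mm either way in y; side walls rise 62 mm over the floor, the front panel 72 mm. When out by q, the part with x below q - 0.104 m is open to above, the rest is under the unit's top
- unit: grey bench-top drawer unit, fixed, 240 mm deep (x), 260 mm wide (y), 106 mm high; origin at the centre of its underside, front (the drawer) to -x. The underside of its top board is 72 mm over the drawer floor, so the tin with its lid seated (66 mm) passes beneath
- transformer: bystander standing in the drawer: small laminated transformer 44 x 36 x 34 mm (x, y, z), origin at the centre of its underside
- spool: bystander: solder spool standing on end, 52 mm in diameter, 40 mm high, origin under its centre
- flux: bystander: amber bottle, 42 mm in diameter, 95 mm high, origin under its centre
- core: bystander: copper-wound ring core, 68 mm in diameter with a 28 mm hole, 28 mm high, origin under its centre
- meter: bystander: multimeter 85 x 165 x 36 mm (42 mm at its dial) lying crosswise on top of the drawer unit, origin under its centre
- driver: bystander: screwdriver 190 mm long lying on the bench near its right side

How it is judged:
On the way:
1. the tin stands flat in the drawer with its own lid seated, the drawer still open (x of tin in the frame of drawer_floor between -0.075 and 0.075 m and y of tin in the frame of drawer_floor between -0.09 and 0.09 m and z of tin in the frame of drawer_floor between -0.003 and 0.003 m and angle between tin's own z axis and vertical below 0.06 rad and z of lid in the frame of tin between 0.0315 and 0.0365 m and horizontal distance between lid and tin below 0.004 m and angle between the z axis of lid and the z axis of tin, either way round below 0.06 rad and value of joint unit_drawer0 above 0.06 m), for 0.2 s.
At the end, for the whole second after the job is handed in: the drawer is fully shut (within 4 mm), the tin stands flat and upright on the drawer floor (within 3 mm and 0.06 rad), its own lid is seated level on its rim (within 2.5 mm in height, 4 mm off centre, 0.06 rad), the transformer still stands on the drawer floor, all at rest (x of tin in the frame of drawer_floor between -0.075 and 0.075 m and y of tin in the frame of drawer_floor between -0.09 and 0.09 m and z of tin in the frame of drawer_floor between -0.003 and 0.003 m and angle between tin's own z axis and vertical below 0.06 rad and z of lid in the frame of tin between 0.0315 and 0.0365 m and horizontal distance between lid and tin below 0.004 m and angle between the z axis of lid and the z axis of tin, either way round below 0.06 rad and linear speed of each of tin, lid below 0.02 m/s and z of transformer in the frame of drawer_floor between -0.004 and 0.004 m and angle between transformer's own z axis and vertical below 0.1 rad and value of joint unit_drawer0 below 0.004 m); the robot touches nothing.
It fails at once if the tin is tipped by more than 0.5 rad (angle between tin's own z axis and vertical above 0.5 rad).
It fails at once if the drawer is slammed (shut faster than 0.5 m/s) (velocity of joint unit_drawer0 below -0.5 m/s).
It fails at once if the transformer is tipped over or lifted out (angle between transformer's own z axis and vertical above 0.4 rad or z of transformer in the frame of drawer_floor above 0.03 m).
It fails at once if a bystander (smaller lid, spool, bottle, core, multimeter or screwdriver) is shifted by more than 30 mm or tipped (distance of any of small_lid, spool, flux, core, meter, driver from where it was at the start of the episode above 0.03 m or angle between any of small_lid, spool, flux, core, meter's own z axis and vertical above 0.4 rad).
It also fails if it takes over 70 s, if anything falls off the work surface, if the arm or the gripper's body presses on something with over 40 N, if the wrist force passes 120 N, or if a joint passes its speed limit or range.

### The arm

A 6-joint arm with a two-finger parallel gripper is mounted at the origin on the work surface. World frame = base frame: x ahead of the robot, y to its left, z up, the work surface at z = 0. Lengths are in m, angles in rad, forces in N, time in s.
With the tool pointing down it reaches from about 0.325 to 0.775 m from the base axis. Payload 9.3 kg.
Tool frame: the origin (TCP) lies at the very end of the fingers, on their centre line; the grasp point (between the pads) lies 19 mm behind it; z points along the fingers, y is the line along which they close (so a half turn about z gives the same grasp; the last joint's range is limited). The gripper opens to 85 mm and grips with 20 to 120 N. Pads are 22 mm wide; open, the fingers measure 114 mm over their backs; the gripper's body (76 mm by 85 mm) begins 54 mm behind the grasp point. The pads swing forward as they close: fully open they stand 13 mm farther back than shut.
Start: joints at [1.018, 0.259, 0.021, 1.334, 0, 1.418], TCP at [0.214, 0.507, 0.231] pointing down, gripper open.
Joint ranges: [-3.04, 3.04], [-0.91, 1.82], [-1.04, 1.36], [-1.92, 1.95], [-1.52, 1.45], [-3.14, 3.14]. Speed limits (rad/s): [2.22, 2.22, 2.79, 3.14, 3.14, 3.14].

### API

Orientations are given as a unit quaternion [x, y, z, w].
In Python, from plant import env gives the robot as it stands. The module is installed in compiled form; this text tells all that it offers.
- The arm moves only by the tool apply_moves, never from a script. Its argument "targets" is a list of rows, each a list of 3 entries, a list of its own where there are three numbers: the opening, from 0 (shut) to 1 (fully open), then the shift along the world's x, y, z in mm, then the turn, a rotation vector about the world's x, y, z in degrees. In form: [[gripper, [x, y, z], [rx, ry, rz]], ...]. A call has 1 to 5 rows; each row shifts and turns the commanded pose from where the row before left it; what a row does not reach is not made up. A row lasts 1/12 s, in which the tool goes at most 41.7 mm and 7.16 degrees, less where a joint would pass 70% of its speed; a pose out of reach is approached as far as the arm can. A call with a gripper value outside its range is refused whole. The fingers move at their own pace and stop on an object; "squeeze" is the grip in N (left out, the last holds). Time passes only in rows, so rows that do not move let the fingers close. It gives the time, the measured TCP pose, the force, the opening and the grip force at its end, in the units of the state.
- env.read_state(): the state, without advancing time (a new reading comes with each control period).
- env.get_image(name): name is "scene" or "side" or "wrist"; returns the picture (420x560x3 uint8, blue, green, red); there is no depth.
- env.get_calibration(name): a dict with "vertical_fov" (degrees; the focal length in pixels is half the picture's height over the tangent of half this angle, whatever the lens; pixels are square), "cx", "cy" (the principal point, pixels), "extrinsics" (4x4, takes a point from camera to world coordinates). Camera axes: x right, y down, z forward; pixel columns grow to the right and rows downward; lengths in m; the calibration is good to about 2 mm. The wrist camera is an equidistant fisheye: a pixel r from the principal point sees the ray r / f radians off the axis. A picture is of the moment at which its call begins: read the wrist's pose just before it. get_calibration takes no time and is no camera call; for the wrist camera it gives the pose at the moment of the call.
- env.close_job(): hands the job in; it is judged then, once.
Trained networks look in the newest picture that a camera, given by its name, has taken for a name from the list of things; names that differ only in an ending like _2 or _b are one class to them, and where a whole thing is asked for, a point or a joint stands for the part that bears it (a point fixed in the world has none). Each returns a list of dicts, best first, with "confidence" (0 to 1); they miss things now and then, are a little off and sometimes report something else, mostly with a low value. They report only what shows in the picture. A call takes as long as a camera call.
- env.boxes_of(label, camera): "centre" ([column, row] in pixels, amid what is visible of it).
The state is a dict: "time_s": time; "joint_positions": joint angles; "joint_vel": joint speeds; "tau": joint torques, N m; "position": TCP position; "eef_rot": TCP orientation; "ft_force": force on the tool from outside, world axes, zero at the start; "wrist_torque": the same for the moment, N m; "opening": opening from 0.0 (shut) to 1.0 (fully open); "finger_force": force on a finger pad.
Only numpy, scipy, OpenCV 4.12 (cv2) and the standard library are available. Lean on these libraries where they do the work, as an engineer would, in place of code of your own. Each camera call takes 0.05 s, during which the arm holds its last target. There are 200 camera calls.

## Working session

There is one attempt and no reset: what is moved stays moved. The work goes in short steps, Python scripts to look and compute and a tool call to move; the robot and the scene stay as the last step left them, time stands still between calls to the robot, and variables do not carry over. Pictures are saved under pics/ and viewed, at most 10 in all, crops included, and the job is handed in when it is done.

Besides the shell and the picture viewer there is one more tool, called as name([rows], argument=value, ...), one row to a line, values as JSON. apply_moves: Moves the arm, as the interface text tells. Its arguments: {"type":"object","properties":{"targets":{"type":"array","items":{"type":"array"}},"squeeze":{"type":"number"}},"required":["targets"]}

```bash
mkdir -p pics
cat > h.py <<'E'
import numpy as np, cv2
from plant import env
def ray(cal,u,v,cam,shape=(420,560)):
    f=shape[0]/2/np.tan(np.radians(cal["vertical_fov"])/2)
    d=np.array([u-cal["cx"],v-cal["cy"]])/f
    if cam=="wrist":
        r=np.linalg.norm(d); 
        c=np.array([*(d/max(r,1e-9)*np.sin(r)),np.cos(r)])
    else: c=np.array([*d,1.])
    E=np.array(cal["extrinsics"]); return E[:3,3],E[:3,:3]@c
def at_z(cal,uv,cam,z):
    o,d=ray(cal,*uv,cam); return o+d*(z-o[2])/d[2]
def proj(cal,p,cam):
    E=np.array(cal["extrinsics"]); c=E[:3,:3].T@(np.array(p)-E[:3,3])
    f=210/np.tan(np.radians(cal["vertical_fov"])/2)
    if cam=="wrist":
        r=np.arctan2(np.hypot(c[0],c[1]),c[2]); d=c[:2]/max(np.hypot(c[0],c[1]),1e-9)*r
    else: d=c[:2]/c[2]
    return f*d+[cal["cx"],cal["cy"]]
E
python3 - <<'E'
from h import *
H=dict(tin=.02,lid=.01,small_lid=.01,unit_drawer0_handle=.068,unit=.05,transformer=.039,spool=.02,flux=.047,core=.014,meter=.127,driver=.01)
print(env.read_state())
for cam in ("scene","side","wrist"):
    cal=env.get_calibration(cam); im=env.get_image(cam); cv2.imwrite(f"pics/{cam}0.png",im)
    print(cam,cal["vertical_fov"],np.round(cal["extrinsics"],3).tolist())
    for k,z in H.items():
        for b in env.boxes_of(k,cam)[:2]:
            print(k,np.round(b["centre"]),round(b["confidence"],2),np.round(at_z(cal,b["centre"],cam,z),3))
E
```

```text
{'time_s': 0.0, 'joint_positions': array([ 1.01841808e+00,  2.59182980e-01,  2.07445125e-02,  1.33368696e+00,
       -1.40998404e-05,  1.41818154e+00]), 'joint_vel': array([-0.00025586, -0.00054733,  0.00173097,  0.00107994, -0.00048926,
        0.0013141 ]), 'tau': array([ 7.12957208e-04, -5.55640376e+01,  3.44535470e+01,  1.34765462e-02,
       -1.83351963e-04,  1.61443057e-05]), 'position': array([0.21392479, 0.50638235, 0.23066438]), 'eef_rot': array([ 1.98553369e-01,  9.80089852e-01, -6.26122573e-04, -2.22813813e-04]), 'ft_force': array([ 0.57566601, -0.95215269,  0.29453385]), 'wrist_torque': array([-0.00944751, -0.0142499 , -0.00267158]), 'finger_force': 0.0, 'opening': 0.999848194063278}
scene 46.27132988829899 [[-0.361, 0.575, -0.734, 1.476], [0.932, 0.212, -0.293, 0.248], [-0.013, -0.79, -0.613, 0.83], [0.0, 0.0, 0.0, 1.0]]
tin [267. 199.] 0.63 [ 0.465 -0.174  0.02 ]
lid [239. 251.] 0.68 [ 0.676 -0.165  0.01 ]
small_lid [245. 226.] 0.55 [ 0.58 -0.19  0.01]
unit_drawer0_handle [392. 228.] 0.62 [0.529 0.175 0.068]
unit_drawer0_handle [207. 205.] 0.55 [ 0.601 -0.285  0.068]
un
[... 711 characters left out ...]
small_lid [288. 257.] 0.72 [ 0.585 -0.186  0.01 ]
unit_drawer0_handle [231. 158.] 0.8 [0.564 0.119 0.068]
unit [261. 137.] 0.95 [0.674 0.192 0.05 ]
unit [232. 158.] 0.58 [0.573 0.137 0.05 ]
transformer [224. 150.] 0.89 [0.569 0.191 0.039]
transformer [295. 307.] 0.22 [ 0.537 -0.329  0.039]
spool [295. 304.] 0.67 [ 0.546 -0.312  0.02 ]
spool [288. 374.] 0.39 [ 0.47  -0.443  0.02 ]
flux [231. 330.] 0.74 [ 0.403 -0.335  0.047]
core [365. 294.] 0.88 [ 0.689 -0.343  0.014]
meter [287. 106.] 0.58 [0.751 0.195 0.127]
driver [290. 376.] 0.96 [ 0.476 -0.444  0.01 ]
wrist 65.70646984690485 [[0.389, 0.89, 0.239, 0.154], [0.921, -0.376, -0.101, 0.532], [-0.0, 0.259, -0.966, 0.375], [0.0, 0.0, 0.0, 1.0]]
```

View pics/side0.png

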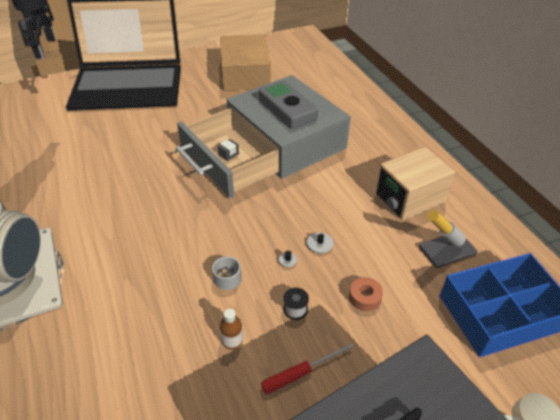

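View pics/scene0.png

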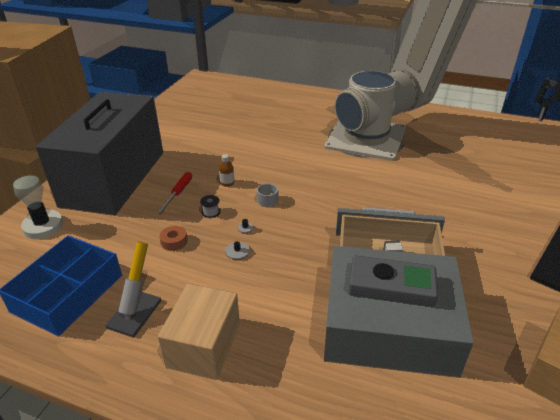

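The side view shows the tin at (226,273), its lid at (319,240), the small lid at (288,258), the spool at (295,304) and the flux at (231,330). The drawer is open, with the transformer at (228,149). The scene view agrees: tin (267,197), lid (237,250), drawer handle about (392,215). I'll move to look into the drawer.

apply_moves([
  [1, [26, -29, 7], [0, 0, 0]],
  [1, [26, -29, 7], [0, 0, 0]],
  [1, [26, -29, 7], [0, 0, 0]],
  [1, [26, -29, 7], [0, 0, 0]],
  [1, [26, -29, 7], [0, 0, 0]],
])

```text
time_s: 2.22
position: [0.3448, 0.3602, 0.2667]
eef_rot: [0.198, 0.98, 0.0, 0.0]
ft_force: [0.4, 0.9, 0.2]
opening: 1.001
finger_force: 0.0
```

apply_moves([
  [1, [26, -29, 7], [0, 0, 0]],
  [1, [26, -29, 7], [0, 0, 0]],
  [1, [26, -29, 7], [0, 0, 0]],
  [1, [26, -29, 7], [0, 0, 0]],
  [1, [26, -29, 7], [0, 0, 0]],
])

```text
time_s: 2.63
position: [0.475, 0.2149, 0.3019]
eef_rot: [0.199, 0.98, 0.0, 0.0]
ft_force: [1.0, 0.9, -0.0]
opening: 1.0
finger_force: 0.0
```

apply_moves([
  [1, [0, 0, 0], [0, 0, 0]],
  [1, [0, 0, 0], [0, 0, 0]],
  [1, [0, 0, 0], [0, 0, 0]],
])

```text
time_s: 2.88
position: [0.4739, 0.2166, 0.3011]
eef_rot: [0.199, 0.98, -0.0, -0.0]
ft_force: [-0.5, 0.4, -0.2]
opening: 0.994
finger_force: 0.0
```

Run:
```python
from h import *
H=dict(transformer=.039,unit_drawer0_handle=.068,unit=.05,meter=.127)
cam="wrist"; cal=env.get_calibration(cam); im=env.get_image(cam); cv2.imwrite("pics/w1.png",im)
print(np.round(cal["extrinsics"],4).tolist(), cal["cx"],cal["cy"])
for k,z in H.items():
    for b in env.boxes_of(k,cam)[:2]:
        print(k,np.round(b["centre"]),round(b["confidence"],2),np.round(at_z(cal,b["centre"],cam,z),3))
```

```text
[[0.3898, 0.8895, 0.2382, 0.4139], [0.9209, -0.3765, -0.1013, 0.2419], [-0.0004, 0.2588, -0.9659, 0.4448], [0.0, 0.0, 0.0, 1.0]] 278.98976904197843 209.12464882620836
transformer [291. 256.] 0.62 [0.581 0.189 0.039]
unit_drawer0_handle [272. 261.] 0.84 [0.566 0.169 0.068]
unit [304. 270.] 0.65 [0.602 0.198 0.05 ]
```

View pics/w1.png

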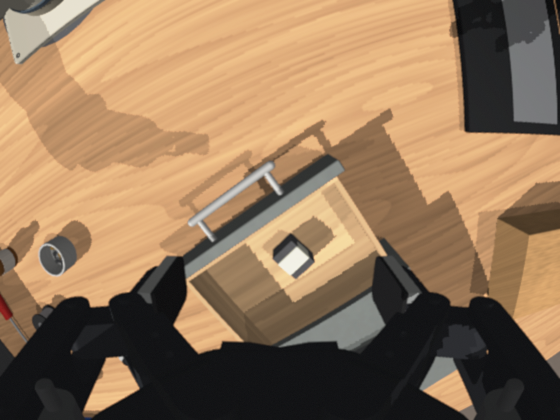

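The handle runs from (191,222) to (272,168). The transformer's top is at about (294,257), near the middle of the drawer's width. The tin is at (58,255).

```bash
cat > drw.py <<'E'
from h import *
E
python3 - <<'E'
from h import *
cam="wrist"; cal=env.get_calibration(cam); im=cv2.imread("pics/w1.png")
for n,uv,z in [("h1",(191,222),.068),("h2",(272,168),.068),("pOutL",(183,262),.094),("pOutR",(336,156),.094),("pInL",(190,277),.094),("pInR",(341,178),.094),("TF",(294,257),.056),("tin",(58,255),.04),
  ("unitfrontL",(275,346),.106),("unitR",(385,240),.106)]:
    print(n,np.round(at_z(cal,uv,cam,z),4))
c=cv2.resize(im[130:370,160:440],None,fx=2.8,fy=2.5,interpolation=cv2.INTER_CUBIC); cv2.imwrite("pics/w1c.png",c)
E
```

```text
h1 [0.4794 0.096  0.068 ]
h2 [0.4575 0.2151 0.068 ]
pOutL [0.5163 0.0726 0.094 ]
pOutR [0.4688 0.2867 0.094 ]
pInL [0.5376 0.071  0.094 ]
pInR [0.4938 0.2832 0.094 ]
TF [0.5765 0.1952 0.056 ]
tin [ 0.4458 -0.1594  0.04  ]
unitfrontL [0.6656 0.1309 0.106 ]
unitR [0.5784 0.3058 0.106 ]
```

View pics/w1c.png

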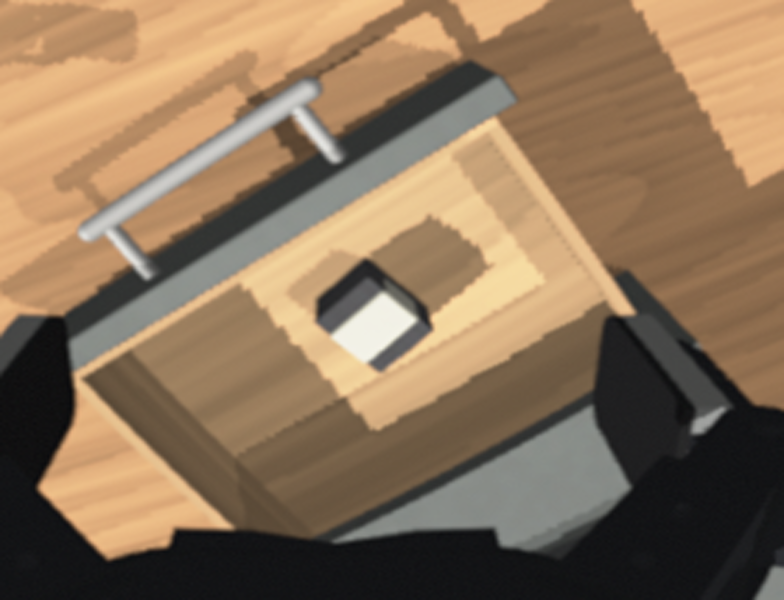

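The crop sharpens the drawer edges: the panel front edge runs (70,338) to (500,75), and the transformer's top is centred at crop (376,327). The unit's front edge runs from (330,540) to (600,395). I'll work out the drawer frame while moving to the tin, turning the fingers parallel to the drawer's x axis.

apply_moves([
  [1, [-1, -39, -8], [0, 0, -5.7]],
  [1, [-1, -39, -8], [0, 0, -5.7]],
  [1, [-1, -39, -8], [0, 0, -5.7]],
  [1, [-1, -39, -8], [0, 0, -5.7]],
  [1, [-1, -39, -8], [0, 0, -5.7]],
])

```text
time_s: 3.55
position: [0.4684, 0.0209, 0.2611]
eef_rot: [0.435, 0.9, 0.0, 0.0]
ft_force: [1.4, -0.7, 0.3]
opening: 0.999
finger_force: 0.0
```

apply_moves([
  [1, [-1, -39, -8], [0, 0, -5.7]],
  [1, [-1, -39, -8], [0, 0, -5.7]],
  [1, [-1, -39, -8], [0, 0, -5.7]],
  [1, [-1, -39, -8], [0, 0, -5.7]],
  [1, [-1, -39, -8], [0, 0, -5.7]],
])

```text
time_s: 3.97
position: [0.4637, -0.1745, 0.2212]
eef_rot: [0.644, 0.765, 0.0, 0.0]
ft_force: [1.1, 0.2, -0.2]
opening: 0.999
finger_force: 0.0
```

apply_moves([
  [1, [0, 0, 0], [0, 0, 0]],
  [1, [0, 0, 0], [0, 0, 0]],
  [1, [0, 0, 0], [0, 0, 0]],
])

```text
time_s: 4.22
position: [0.464, -0.1727, 0.2213]
eef_rot: [0.642, 0.767, 0.0, -0.0]
ft_force: [0.0, 0.9, 0.6]
opening: 1.003
finger_force: 0.0
```

Run:
```python
from h import *
cal={"vertical_fov":65.70646984690485,"cx":278.98976904197843,"cy":209.12464882620836,"extrinsics":[[0.3898, 0.8895, 0.2382, 0.4139], [0.9209, -0.3765, -0.1013, 0.2419], [-0.0004, 0.2588, -0.9659, 0.4448], [0,0,0,1]]}
h1=at_z(cal,(191,222),"wrist",.068);h2=at_z(cal,(272,168),"wrist",.068)
y=(h2-h1)/np.linalg.norm(h2-h1); x=np.array([y[1],-y[0],0]); hc=(h1+h2)/2
print("yaw",np.degrees(np.arctan2(x[1],x[0])),hc)
for n,cx,cy,z in [("pOutL",70,338,.094),("pOutR",500,75,.094),("pInL",77,373,.094),("pInR",515,103,.094),("TF",376,327,.056),("unitL",330,540,.106),("unitR",600,395,.106),("wallL",80,375,.084),("wallL2",235,525,.084),("wallR",497,120,.084),("wallR2",630,310,.084)]:
    p=at_z(cal,(160+cx/2.8,130+cy/2.5),"wrist",z); d=p-hc; print(n,np.round(p,4),"rel handle x,y",np.round([d@x,d@y],4))
cam="wrist"; cal=env.get_calibration(cam); im=env.get_image(cam); cv2.imwrite("pics/w2.png",im)
print(np.round(cal["extrinsics"],4).tolist(),env.read_state()["position"])
for k,z in dict(tin=.02,lid=.01,small_lid=.01,spool=.02,flux=.047).items():
    for b in env.boxes_of(k,cam)[:2]:
        print(k,np.round(b["centre"]),round(b["confidence"],2),np.round(at_z(cal,b["centre"],cam,z),3))
```

```text
yaw 10.239453414488791 [0.46867265 0.15466972 0.068     ]
pOutL [0.5209 0.0719 0.094 ] rel handle x,y [ 0.0367 -0.0907]
pOutR [0.4746 0.2868 0.094 ] rel handle x,y [0.0293 0.1289]
pInL [0.5391 0.0654 0.094 ] rel handle x,y [ 0.0534 -0.1003]
pInR [0.4885 0.2879 0.094 ] rel handle x,y [0.0431 0.1276]
TF [0.5819 0.1923 0.056 ] rel handle x,y [0.1181 0.0169]
unitL [0.667 0.133 0.106] rel handle x,y [ 0.1913 -0.0566]
unitR [0.6341 0.2744 0.106 ] rel handle x,y [0.1841 0.0884]
wallL [0.5442 0.0612 0.084 ] rel handle x,y [ 0.0577 -0.1054]
wallL2 [0.656  0.0868 0.084 ] rel handle x,y [ 0.1723 -0.1001]
wallR [0.4951 0.2795 0.084 ] rel handle x,y [0.0482 0.1181]
wallR2 [0.6078 0.3032 0.084 ] rel handle x,y [0.1633 0.1215]
[[0.9843, 0.1705, 0.0458, 0.4527], [0.1766, -0.9507, -0.255, -0.1086], [0.0, 0.2591, -0.9659, 0.365], [0.0, 0.0, 0.0, 1.0]] [ 0.46417297 -0.17225531  0.22158875]
tin [261. 190.] 0.64 [ 0.446 -0.181  0.02 ]
lid [445. 214.] 0.77 [ 0.674 -0.173  0.01 ]
small_lid [381. 214.] 0.82 [ 0.589 -0.187  0.01 ]
spool [328. 305.] 0.62 [ 0.551 -0.31   0.02 ]
flux [207. 308.] 0.91 [ 0.406 -0.325  0.047]
```

View pics/w2.png

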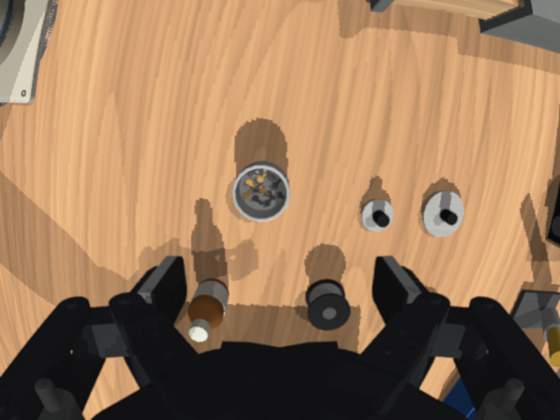

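The view shows the tin rim centred near (261,191), the lid disc near (443,214), the small lid at (377,215), the flux at (207,310) and the spool at (328,305). Nothing is close to where the fingers will come down on the tin.

Run:
```python
from h import *
cam="wrist"; cal=env.get_calibration(cam)
print("tin",at_z(cal,(261.5,191),cam,.04),"lid",at_z(cal,(443,214),cam,.01))
g=cv2.cvtColor(cv2.imread("pics/w2.png"),cv2.COLOR_BGR2HSV)
m=((g[...,1]<60)&(g[...,2]>60)).astype(np.uint8)
for n,(a,b,c,d) in dict(tin=(150,235,220,305),lid=(180,245,412,470)).items():
    k,l,s,ce=cv2.connectedComponentsWithStats(m[a:b,c:d]); i=1+np.argmax(s[1:,4])
    cn=max(cv2.findContours((l==i).astype(np.uint8),0,1)[0],key=cv2.contourArea)
    hull=cv2.convexHull(cn); e=cv2.fitEllipse(hull); uv=np.array(e[0])+[c,a]
    print(n,uv,e[1],s[i],at_z(cal,uv,cam,.04 if n=="tin" else .009))
print(env.read_state()["position"])
```

```text
tin [ 0.4475694 -0.1785072  0.04     ] lid [ 0.67199185 -0.17213968  0.01      ]
tin [260.95232773 191.31613159] (57.40648651123047, 60.84816360473633) [  12   11   58   61 2347] [ 0.44707163 -0.17893169  0.04      ]
lid [442.87270737 213.0379715 ] (39.81230926513672, 47.733551025390625) [  11   11   41   46 1327] [ 0.67201837 -0.17115773  0.009     ]
[ 0.46434047 -0.17230859  0.22167573]
```

apply_moves([
  [1, [-6, -2, -38], [0, 0, 0]],
  [1, [-6, -2, -38], [0, 0, 0]],
  [1, [-5, -2, -38], [0, 0, 0]],
  [1, [0, 0, -38], [0, 0, 0]],
  [1, [0, 0, -30], [0, 0, 0]],
])

```text
time_s: 4.93
position: [0.4462, -0.1784, 0.0373]
eef_rot: [0.642, 0.767, -0.0, -0.0]
ft_force: [-0.6, -0.2, 0.0]
opening: 0.998
finger_force: 0.0
```

apply_moves([
  [1, [0, 0, -20], [0, 0, 0]],
  [1, [0, 0, -14], [0, 0, 0]],
  [1, [0, 0, 0], [0, 0, 0]],
])

```text
time_s: 5.18
position: [0.4458, -0.178, 0.0029]
eef_rot: [0.642, 0.767, -0.0, -0.002]
ft_force: [-0.2, -0.2, 0.1]
opening: 1.0
finger_force: 0.0
```

apply_moves([
  [0.5, [0, 0, 0], [0, 0, 0]],
  [0.5, [0, 0, 0], [0, 0, 0]],
  [0.5, [0, 0, 0], [0, 0, 0]],
  [0.5, [0, 0, 0], [0, 0, 0]],
  [0.5, [0, 0, 0], [0, 0, 0]],
], squeeze=40)

```text
time_s: 5.6
position: [0.4478, -0.1796, 0.0068]
eef_rot: [0.642, 0.767, 0.0, 0.001]
ft_force: [-0.4, 1.0, 7.2]
opening: 0.699
finger_force: 43.4
```

apply_moves([
  [0.5, [0, 0, 15], [0, 0, 0]],
  [0.5, [0, 0, 30], [0, 0, 0]],
  [0.5, [0, 0, 35], [0, 0, 0]],
  [0.5, [0, 0, 35], [0, 0, 0]],
  [0.5, [0, 0, 35], [0, 0, 0]],
])

```text
time_s: 6.02
position: [0.4469, -0.1792, 0.1579]
eef_rot: [0.642, 0.767, 0.0, 0.001]
ft_force: [1.3, -0.5, -1.4]
opening: 0.699
finger_force: 43.8
```

apply_moves([
  [0.5, [12, 25, 0], [0, 0, 0.4]],
  [0.5, [12, 25, 0], [0, 0, 0.4]],
  [0.5, [12, 25, 0], [0, 0, 0.4]],
  [0.5, [12, 25, 0], [0, 0, 0.4]],
  [0.5, [12, 25, 0], [0, 0, 0.4]],
])

```text
time_s: 6.43
position: [0.5076, -0.0532, 0.1564]
eef_rot: [0.629, 0.778, 0.0, 0.001]
ft_force: [0.7, -0.6, -1.2]
opening: 0.7
finger_force: 43.8
```

apply_moves([
  [0.5, [13, 25, 0], [0, 0, 0.4]],
  [0.5, [12, 25, 0], [0, 0, 0]],
  [0.5, [12, 25, 0], [0, 0, 0]],
  [0.5, [12, 25, 0], [0, 0, 0]],
  [0.5, [12, 26, 0], [0, 0, 0]],
])

```text
time_s: 6.85
position: [0.5686, 0.073, 0.1563]
eef_rot: [0.626, 0.78, 0.0, 0.001]
ft_force: [0.8, -0.2, -2.2]
opening: 0.696
finger_force: 43.8
```

apply_moves([
  [0.5, [12, 26, 0], [0, 0, 0]],
  [0.5, [12, 26, 0], [0, 0, 0]],
  [0.5, [0, 0, 0], [0, 0, 0]],
  [0.5, [0, 0, 0], [0, 0, 0]],
])

```text
time_s: 7.18
position: [0.5923, 0.1251, 0.1557]
eef_rot: [0.625, 0.781, 0.0, 0.0]
ft_force: [-0.5, -0.1, -1.5]
opening: 0.698
finger_force: 43.9
```

Run:
```python
from h import *
cam="wrist"; cal=env.get_calibration(cam); im=env.get_image(cam); cv2.imwrite("pics/w3.png",im); np.save("cal3.npy",cal["extrinsics"])
print(env.read_state()["position"],env.read_state()["eef_rot"])
for k,z in dict(tin=.15,transformer=.039).items():
    for b in env.boxes_of(k,cam)[:2]: print(k,np.round(b["centre"]),b["confidence"],np.round(at_z(cal,b["centre"],cam,z),3))
```

```text
[0.59197183 0.12409827 0.15565664] [6.25453500e-01 7.80261419e-01 2.70370002e-05 1.90854399e-04]
tin [280. 277.] 0.67 [0.595 0.115 0.15 ]
transformer [279. 123.] 0.73 [0.578 0.189 0.039]
```

View pics/w3.png

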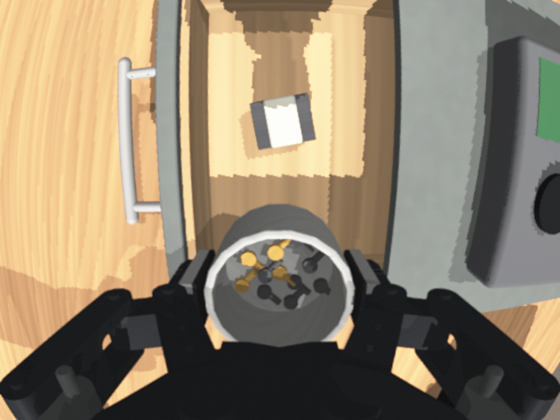

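The tin is gripped upright over the drawer, with its rim centred around (280,290). The transformer's top is at (284,121), the handle runs (124,62)–(132,220), and the unit's front edge is at column ~395.

Run:
```python
from h import *
cam="wrist"; cal=env.get_calibration(cam)
P=lambda u,v,z: at_z(cal,(u,v),cam,z)
h1=P(132,218,.068);h2=P(124,64,.068); print("handle",h1,h2,np.linalg.norm(h2-h1))
u1=P(398,30,.106);u2=P(388,265,.106); print("unit",u1,u2, "yaw",np.degrees(np.arctan2(-(u1-u2)[0],(u1-u2)[1])))
print("handle yaw",np.degrees(np.arctan2(-(h2-h1)[0],(h2-h1)[1])))
hc=(h1+h2)/2; a=np.radians(12.5); x=np.array([np.cos(a),np.sin(a),0]);y=np.array([-x[1],x[0],0])
for n,p in dict(hc=hc,u1=u1,u2=u2,tf=P(284,121,.056),panelin=P(182,150,.094),panelout=P(160,150,.094),tcp=env.read_state()["position"],tinrim=P(280,290,.189)).items():
    print(n,np.round(p,4),np.round([(p-hc)@x,(p-hc)@y],4))
```

```text
handle [0.47844551 0.09354493 0.068     ] [0.45229916 0.2117017  0.068     ] 0.12101509568399815
unit [0.63608552 0.26363963 0.106     ] [0.66996792 0.11362688 0.106     ] yaw 12.727462105206639
handle yaw 12.477640867804167
hc [0.4654 0.1526 0.068 ] [0. 0.]
u1 [0.6361 0.2636 0.106 ] [0.1907 0.0714]
u2 [0.67   0.1136 0.106 ] [ 0.1913 -0.0824]
tf [0.5811 0.1896 0.056 ] [0.121 0.011]
panelin [0.5198 0.158  0.094 ] [ 0.0543 -0.0065]
panelout [0.5046 0.1553 0.094 ] [ 0.0389 -0.0059]
tcp [0.5918 0.1231 0.1557] [ 0.117  -0.0562]
tinrim [0.5916 0.1264 0.189 ] [ 0.1176 -0.0529]
```

apply_moves([
  [0.5, [3, 1, -20], [0, 0, 0]],
  [0.5, [0, 0, -30], [0, 0, 0]],
  [0.5, [0, 0, -30], [0, 0, 0]],
  [0.5, [0, 0, -25], [0, 0, 0]],
  [0.5, [0, 0, -10], [0, 0, 0]],
])

```text
time_s: 7.75
position: [0.5931, 0.1234, 0.0374]
eef_rot: [0.627, 0.779, -0.001, -0.002]
ft_force: [-0.3, -0.9, -1.7]
opening: 0.691
finger_force: 43.8
```

apply_moves([
  [0.5, [0, 0, -4], [0, 0, 0]],
  [0.5, [0, 0, -2], [0, 0, 0]],
  [0.5, [0, 0, -2], [0, 0, 0]],
  [0.5, [0, 0, 0], [0, 0, 0]],
])

```text
time_s: 8.08
position: [0.5958, 0.1245, 0.0335]
eef_rot: [0.626, 0.78, 0.001, 0.001]
ft_force: [0.8, 0.0, -1.8]
opening: 0.701
finger_force: 43.8
```

apply_moves([
  [0.5, [0, 0, -2], [0, 0, 0]],
  [0.5, [0, 0, -1], [0, 0, 0]],
  [0.5, [0, 0, 0], [0, 0, 0]],
  [0.5, [0, 0, 0], [0, 0, 0]],
])

```text
time_s: 8.42
position: [0.5952, 0.1247, 0.0295]
eef_rot: [0.626, 0.78, 0.0, 0.0]
ft_force: [-0.2, -0.6, -0.7]
opening: 0.696
finger_force: 43.8
```

apply_moves([
  [0.5, [0, 0, -1], [0, 0, 0]],
  [0.5, [0, 0, 0], [0, 0, 0]],
  [0.5, [0, 0, 0], [0, 0, 0]],
])

```text
time_s: 8.67
position: [0.5955, 0.1248, 0.0288]
eef_rot: [0.626, 0.78, 0.0, 0.0]
ft_force: [-0.5, 0.5, 4.8]
opening: 0.69
finger_force: 44.3
```

apply_moves([
  [1, [0, 0, 0], [0, 0, 0]],
  [1, [0, 0, 0], [0, 0, 0]],
  [1, [0, 0, 0], [0, 0, 0]],
  [1, [0, 0, 10], [0, 0, 0]],
  [1, [0, 0, 30], [0, 0, 0]],
])

```text
time_s: 9.08
position: [0.5916, 0.1242, 0.0641]
eef_rot: [0.626, 0.78, -0.003, -0.004]
ft_force: [0.1, -0.1, 1.1]
opening: 1.002
finger_force: 0.0
```

apply_moves([
  [1, [0, 0, 38], [0, 0, 0]],
  [1, [0, 0, 38], [0, 0, 0]],
  [1, [0, 0, 36], [0, 0, 0]],
  [1, [10, -37, 0], [0, 0, 0]],
  [1, [10, -37, 0], [0, 0, 0]],
])

```text
time_s: 9.5
position: [0.6159, 0.0514, 0.1832]
eef_rot: [0.624, 0.781, 0.001, 0.002]
ft_force: [0.9, -0.9, -0.5]
opening: 1.001
finger_force: 0.0
```

apply_moves([
  [0.5, [9, -37, 0], [0, 0, 0]],
  [0.5, [9, -37, 0], [0, 0, 0]],
  [0.5, [9, -37, 0], [0, 0, 0]],
  [0.5, [9, -37, 0], [0, 0, 0]],
  [0.5, [9, -37, 0], [0, 0, 0]],
])

```text
time_s: 9.92
position: [0.66, -0.1362, 0.1801]
eef_rot: [0.626, 0.78, -0.0, -0.0]
ft_force: [0.5, -0.3, -0.4]
opening: 0.501
finger_force: 0.0
```

apply_moves([
  [0.5, [9, -37, 0], [0, 0, 0]],
  [0.5, [0, 0, 0], [0, 0, 0]],
  [0.5, [0, 0, 0], [0, 0, 0]],
  [0.5, [0, 0, 0], [0, 0, 0]],
])

```text
time_s: 10.25
position: [0.6687, -0.1714, 0.1797]
eef_rot: [0.626, 0.78, -0.0, -0.001]
ft_force: [0.0, 0.4, -0.2]
opening: 0.5
finger_force: 0.0
```

Run:
```python
from h import *
cam="wrist"; cal=env.get_calibration(cam); im=env.get_image(cam); cv2.imwrite("pics/w4.png",im)
print(env.read_state()["position"],env.read_state()["eef_rot"])
for k,z in dict(lid=.01,small_lid=.01,core=.014).items():
    for b in env.boxes_of(k,cam)[:2]: print(k,np.round(b["centre"]),b["confidence"],np.round(at_z(cal,b["centre"],cam,z),3))
```

```text
[ 0.66878368 -0.17064621  0.1800659 ] [ 6.25826462e-01  7.79962218e-01 -3.50345359e-05 -4.20652286e-04]
lid [284. 192.] 0.65 [ 0.674 -0.171  0.01 ]
lid [160. 366.] 0.55 [ 0.565 -0.436  0.01 ]
small_lid [196. 191.] 0.67 [ 0.587 -0.19   0.01 ]
core [270. 328.] 0.82 [ 0.693 -0.329  0.014]
```

View pics/w4.png

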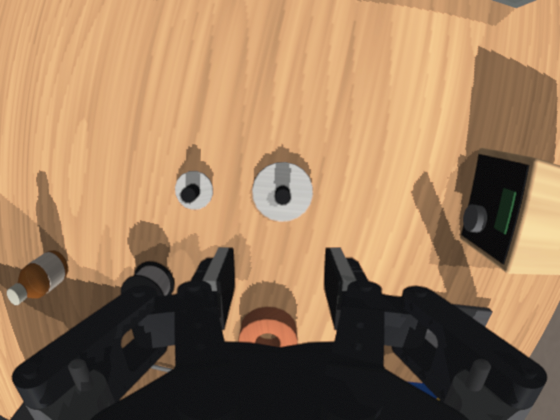

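The lid disc is centred near (283,191) with its knob top at (283,196). The small lid is at (194,190), well clear.

Run:
```python
from h import *
cam="wrist"; cal=env.get_calibration(cam); im=cv2.imread("pics/w4.png")
g=cv2.cvtColor(im,cv2.COLOR_BGR2HSV); roi=g[150:235,240:325]
m=((roi[...,1]<50)&(roi[...,2]>110)).astype(np.uint8)
k,l,s,ce=cv2.connectedComponentsWithStats(m); i=1+np.argmax(s[1:,4])
cn=max(cv2.findContours((l==i).astype(np.uint8),0,1)[0],key=cv2.contourArea)
e=cv2.fitEllipse(cv2.convexHull(cn)); uv=np.array(e[0])+[240,150]; print(e[1],uv,at_z(cal,uv,cam,.009))
m=(roi[...,2]<60).astype(np.uint8); k,l,s,ce=cv2.connectedComponentsWithStats(m)
for j in range(1,k):
    if s[j,4]>40: print(s[j],ce[j]+[240,150],at_z(cal,ce[j]+[240,150],cam,.025))
print("knob top",at_z(cal,(283,197),cam,.032), env.read_state()["position"])
```

```text
(58.94929885864258, 60.24552917480469) [281.97829056 191.17333984] [ 0.67236884 -0.17042246  0.009     ]
[ 35  36  15  18 223] [282.07174888 194.53811659] [ 0.67228271 -0.17031347  0.025     ]
knob top [ 0.67322395 -0.17089863  0.032     ] [ 0.66901385 -0.1700124   0.18064727]
```

apply_moves([
  [0.5, [3, 0, -38], [0, 0, 0]],
  [0.5, [0, 0, -38], [0, 0, 0]],
  [0.5, [0, 0, -38], [0, 0, 0]],
  [0.5, [0, 0, -30], [0, 0, 0]],
  [0.5, [0, 0, -14], [0, 0, 0]],
])

```text
time_s: 10.87
position: [0.67, -0.1694, 0.0181]
eef_rot: [0.625, 0.78, -0.001, -0.003]
ft_force: [-0.5, 0.0, -0.8]
opening: 0.503
finger_force: 0.0
```

apply_moves([
  [0.5, [0, 0, -8], [0, 0, 0]],
  [0.5, [0, 0, 0], [0, 0, 0]],
  [0.5, [0, 0, 0], [0, 0, 0]],
], squeeze=25)

```text
time_s: 11.12
position: [0.6726, -0.171, 0.0152]
eef_rot: [0.626, 0.78, 0.0, 0.0]
ft_force: [-0.2, -0.6, 0.9]
opening: 0.496
finger_force: 0.0
```

apply_moves([
  [0.1, [0, 0, 0], [0, 0, 0]],
  [0.1, [0, 0, 0], [0, 0, 0]],
  [0.1, [0, 0, 0], [0, 0, 0]],
  [0.1, [0, 0, 0], [0, 0, 0]],
  [0.1, [0, 0, 0], [0, 0, 0]],
], squeeze=25)

```text
time_s: 11.53
position: [0.6729, -0.1715, 0.016]
eef_rot: [0.626, 0.78, 0.001, 0.001]
ft_force: [-0.6, 0.8, 6.4]
opening: 0.174
finger_force: 24.4
```

apply_moves([
  [0.1, [0, 0, 15], [0, 0, 0]],
  [0.1, [0, 0, 35], [0, 0, 0]],
  [0.1, [0, 0, 38], [0, 0, 0]],
  [0.1, [0, 0, 38], [0, 0, 0]],
  [0.1, [0, 0, 38], [0, 0, 0]],
])

```text
time_s: 11.95
position: [0.6717, -0.1713, 0.1807]
eef_rot: [0.626, 0.78, 0.0, 0.0]
ft_force: [0.9, -0.7, -1.2]
opening: 0.171
finger_force: 24.5
```

apply_moves([
  [0.1, [-8, 30, 0], [0, 0, 0]],
  [0.1, [-9, 31, 0], [0, 0, 0]],
  [0.1, [-9, 32, 0], [0, 0, 0]],
  [0.1, [-9, 32, 0], [0, 0, 0]],
  [0.1, [-9, 32, 0], [0, 0, 0]],
])

```text
time_s: 12.37
position: [0.6275, -0.0132, 0.1789]
eef_rot: [0.626, 0.78, 0.0, 0.0]
ft_force: [0.8, 0.9, -0.9]
opening: 0.173
finger_force: 24.7
```

apply_moves([
  [0.1, [-8, 31, 0], [0, 0, 0]],
  [0.1, [-8, 30, 0], [0, 0, 0]],
  [0.1, [0, 0, 0], [0, 0, 0]],
  [0.1, [0, 0, 0], [0, 0, 0]],
  [0.1, [0, 0, 0], [0, 0, 0]],
])

```text
time_s: 12.78
position: [0.6122, 0.0465, 0.1788]
eef_rot: [0.626, 0.78, 0.0, 0.0]
ft_force: [-0.6, -0.2, -1.4]
opening: 0.174
finger_force: 24.7
```

Run:
```python
from h import *
cam="wrist"; cal=env.get_calibration(cam); im=env.get_image(cam); cv2.imwrite("pics/w5.png",im)
print(env.read_state()["position"],env.read_state()["eef_rot"])
for k,z in dict(tin=.042,transformer=.039,lid=.17).items():
    for b in env.boxes_of(k,cam)[:2]: print(k,np.round(b["centre"]),b["confidence"],np.round(at_z(cal,b["centre"],cam,z),3))
```

```text
[0.61238477 0.04600035 0.17855822] [6.26138798e-01 7.79711536e-01 8.18643312e-05 3.46574912e-04]
tin [267. 104.] 0.58 [0.585 0.124 0.042]
tin [261.  30.] 0.38 [0.565 0.188 0.042]
transformer [266.  31.] 0.56 [0.569 0.189 0.039]
lid [282. 240.] 0.87 [0.612 0.055 0.17 ]
```

View pics/w5.png

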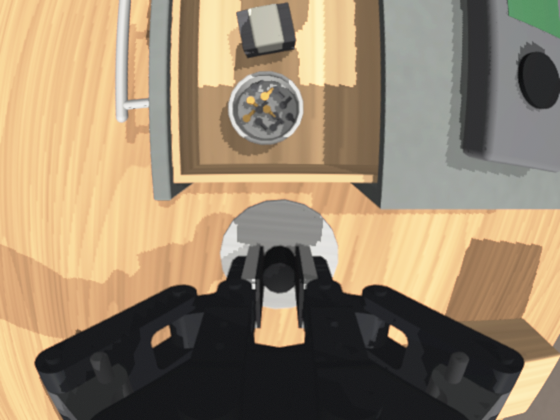

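The tin stands in the drawer with its rim centred near (266,108), beside the transformer at (266,30). The lid is held level by its knob, its disc spanning columns 221–338 and rows 200–306.

Run:
```python
from h import *
from scipy.optimize import least_squares
cam="wrist"; cal=env.get_calibration(cam); im=cv2.imread("pics/w5.png")
g=cv2.cvtColor(im,cv2.COLOR_BGR2HSV)
roi=g[60:155,215:318]
m=((roi[...,1]<55)&(roi[...,2]>60)).astype(np.uint8)
k,l,s,ce=cv2.connectedComponentsWithStats(m); i=1+np.argmax(s[1:,4]); print(s[i])
hull=cv2.convexHull(max(cv2.findContours((l==i).astype(np.uint8),0,1)[0],key=cv2.contourArea))[:,0]+[215,60]
def fitc(pts,z,r):
    W=np.array([at_z(cal,p,cam,z)[:2] for p in pts])
    f=lambda q:np.hypot(W[:,0]-q[0],W[:,1]-q[1])-(r if r else q[2])
    o=least_squares(f,[*W.mean(0),.03],loss="soft_l1",f_scale=.001); return o.x,np.std(f(o.x))
print("tin",fitc(hull,.062,0),fitc(hull,.062,.030))
tp=hull[hull[:,1]>105]; print("tin upper-edge pts",fitc(tp,.062,.03))
m=((g[...,1]<45)&(g[...,2]>70)).astype(np.uint8)[192:310,215:345]
k,l,s,ce=cv2.connectedComponentsWithStats(m); i=1+np.argmax(s[1:,4]); print(s[i])
hl=cv2.convexHull(max(cv2.findContours((l==i).astype(np.uint8),0,1)[0],key=cv2.contourArea))[:,0]+[215,192]
hl=hl[hl[:,1]<290]
st=env.read_state()["position"]
for z in (st[2]-.006,st[2]-.009): print("lid",fitc(hl,z,.03),fitc(hl,z,0))
print(st)
```

```text
[  13   11   76   74 3974]
tin (array([0.58492432, 0.11982621, 0.02987172]), np.float64(0.00017683810482380476)) (array([0.58490463, 0.11983955, 0.03      ]), np.float64(0.00017754208196982553))
tin upper-edge pts (array([0.58480949, 0.12002037, 0.03      ]), np.float64(0.00015571032216817897))
[   5    8  118   90 5957]
lid (array([0.61252234, 0.04524076, 0.03      ]), np.float64(0.0017326380822326912)) (array([0.61234563, 0.04594814, 0.02934372]), np.float64(0.0015229823756769403))
lid (array([0.6126422 , 0.04460479, 0.03      ]), np.float64(0.0015722695367449309)) (array([0.61262496, 0.0446723 , 0.02993617]), np.float64(0.0015552151437815697))
[0.61235568 0.04555796 0.17817271]
```

Run:
```python
from h import *
cam="wrist"; cal=env.get_calibration(cam)
print("tf",at_z(cal,(265,30),cam,.056)); print("handle end",at_z(cal,(123,118),cam,.068),"panel in",at_z(cal,(172,100),cam,.094),"unit edge",at_z(cal,(383,100),cam,.106))
for cam in("side","scene"):
    cal=env.get_calibration(cam); im=env.get_image(cam); cv2.imwrite(f"pics/{cam}1.png",im)
    for k,z in dict(tin=.05,transformer=.039).items():
        for b in env.boxes_of(k,cam)[:1]: print(cam,k,np.round(b["centre"],1),b["confidence"],np.round(at_z(cal,b["centre"],cam,z),3))
    print("pred rim", proj(cal,(.585,.12,.062),cam),proj(cal,(.5955,.1248,.062),cam))
cal=env.get_calibration("side"); u,v=proj(cal,(.585,.12,.062),"side").astype(int)
im=cv2.imread("pics/side1.png"); cv2.imwrite("pics/side1c.png",cv2.resize(im[v-40:v+40,u-50:u+50],None,fx=7,fy=7,interpolation=cv2.INTER_CUBIC)); print(u-50,v-40)
```

```text
tf [0.57045166 0.18386823 0.056     ]
handle end [0.46937029 0.09142556 0.068     ] panel in [0.51966408 0.1118351  0.094     ] unit edge [0.66316898 0.14223836 0.106     ]
side tin [233.5 158.9] 0.58 [0.575 0.133 0.05 ]
side transformer [220.  147.6] 0.67 [0.562 0.205 0.039]
pred rim [238.85349175 157.32220255] [242.10685801 155.19337097]
scene tin [361.8 243.3] 0.89 [0.588 0.118 0.05 ]
scene transformer [391.2 242. ] 0.56 [0.546 0.182 0.039]
pred rim [363.35936905 238.93802519] [364.36025453 242.17192097]
188 117
```

View pics/side1c.png

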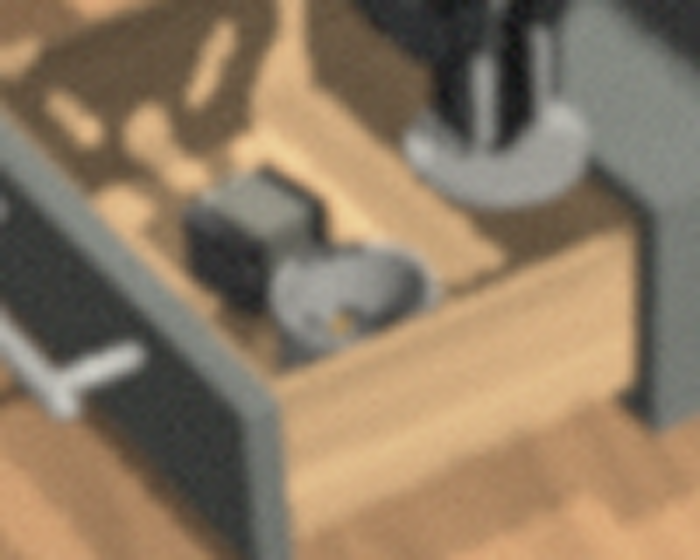

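The side crop confirms the tin stands flat beside the transformer. The finger pushed the drawer out about 11 mm when it opened, so the tin is now near (0.585, 0.121). Before the fit, I'll take a second look from higher and closer in.

apply_moves([
  [0.1, [-6, 14, 22], [0, 0, 0]],
  [0.1, [-6, 14, 23], [0, 0, 0]],
  [0.1, [-6, 14, 23], [0, 0, 0]],
  [0.1, [-5, 14, 22], [0, 0, 0]],
  [0.1, [0, 0, 0], [0, 0, 0]],
])

```text
time_s: 13.7
position: [0.5894, 0.1047, 0.2731]
eef_rot: [0.625, 0.78, 0.002, 0.002]
ft_force: [0.2, -0.7, -0.6]
opening: 0.177
finger_force: 24.6
```

apply_moves([
  [0.1, [0, 0, 0], [0, 0, 0]],
  [0.1, [0, 0, 0], [0, 0, 0]],
  [0.1, [0, 0, 0], [0, 0, 0]],
])

```text
time_s: 13.95
position: [0.5889, 0.1021, 0.267]
eef_rot: [0.626, 0.78, -0.001, -0.001]
ft_force: [-0.4, -0.2, -0.2]
opening: 0.173
finger_force: 24.6
```

```bash
cat >> h.py <<'E'
from scipy.optimize import least_squares
def fitc(cal,pts,z,r,cam="wrist"):
    W=np.array([at_z(cal,p,cam,z)[:2] for p in pts])
    f=lambda q:np.hypot(W[:,0]-q[0],W[:,1]-q[1])-(r if r else q[2])
    o=least_squares(f,[*W.mean(0),.03],loss="soft_l1",f_scale=.001); return np.round(o.x,4),np.std(f(o.x))
def hull(im,box,s,v):
    a,b,c,d=box; g=cv2.cvtColor(im,cv2.COLOR_BGR2HSV)[a:b,c:d]
    m=((g[...,1]<s)&(g[...,2]>v)).astype(np.uint8)
    k,l,st,ce=cv2.connectedComponentsWithStats(m); i=1+np.argmax(st[1:,4]); print("blob",st[i]+[c,a,0,0,0])
    return cv2.convexHull(max(cv2.findContours((l==i).astype(np.uint8),0,1)[0],key=cv2.contourArea))[:,0]+[c,a]
E
python3 - <<'E'
from h import *
cam="wrist"; cal=env.get_calibration(cam); im=env.get_image(cam); cv2.imwrite("pics/w6.png",im)
st=env.read_state(); print(st["position"])
u,v=proj(cal,(.585,.121,.062),cam).astype(int); print(u,v)
print([ (b["centre"],b["confidence"]) for b in env.boxes_of("tin",cam)[:2]])
h=hull(im,(v-38,v+38,u-40,u+40),55,60); print(fitc(cal,h,.062,0),fitc(cal,h,.062,.03)); print(h.min(0),h.max(0))
E
```

```text
[0.58889208 0.10209465 0.26701641]
279 166
[]
blob [ 252  138   56   56 2178]
(array([0.5848, 0.1211, 0.0302]), np.float64(0.0002672768592152541)) (array([0.5848, 0.1211, 0.03  ]), np.float64(0.00026960787881531283))
[252 138] [307 193]
```

View pics/w6.png

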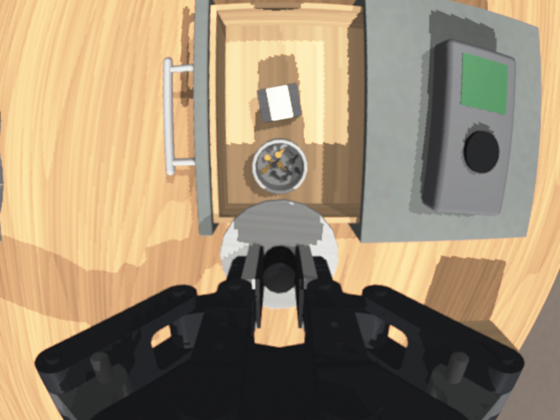

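The tin's rim is centred at (279,166), clean and level, beside the transformer at (280,103). The fit gives the tin at (0.585, 0.121), which matches dead reckoning. I'll lower the lid.

apply_moves([
  [0.1, [-2, 10, -30], [0, 0, 0]],
  [0.1, [-2, 10, -38], [0, 0, 0]],
  [0.1, [0, 0, -38], [0, 0, 0]],
  [0.1, [0, 0, -38], [0, 0, 0]],
  [0.1, [0, 0, -24], [0, 0, 0]],
])

```text
time_s: 14.47
position: [0.5832, 0.1222, 0.096]
eef_rot: [0.626, 0.78, -0.002, -0.002]
ft_force: [-0.1, -0.2, -0.5]
opening: 0.172
finger_force: 24.7
```

apply_moves([
  [0.1, [0, 0, -12], [0, 0, 0]],
  [0.1, [0, 0, 0], [0, 0, 0]],
  [0.1, [0, 0, 0], [0, 0, 0]],
  [0.1, [0, 0, 0], [0, 0, 0]],
])

```text
time_s: 14.8
position: [0.5857, 0.1224, 0.0892]
eef_rot: [0.626, 0.78, 0.0, 0.0]
ft_force: [-0.9, 0.3, -0.2]
opening: 0.172
finger_force: 24.7
```

apply_moves([
  [0.1, [-0.7, -0.7, -4], [0, 0, 0]],
  [0.1, [0, 0, -3], [0, 0, 0]],
  [0.1, [0, 0, -2], [0, 0, 0]],
  [0.1, [0, 0, 0], [0, 0, 0]],
  [0.1, [0, 0, 0], [0, 0, 0]],
])

```text
time_s: 15.22
position: [0.5844, 0.1219, 0.0794]
eef_rot: [0.626, 0.78, 0.0, 0.0]
ft_force: [-0.0, 0.0, 0.7]
opening: 0.174
finger_force: 24.7
```

apply_moves([
  [0.1, [0, 0, -2], [0, 0, 0]],
  [0.1, [0, 0, -1], [0, 0, 0]],
  [0.1, [0, 0, 0], [0, 0, 0]],
  [0.1, [0, 0, 0], [0, 0, 0]],
])

```text
time_s: 15.55
position: [0.5844, 0.122, 0.0762]
eef_rot: [0.626, 0.78, -0.0, -0.0]
ft_force: [-0.5, 0.3, 0.3]
opening: 0.175
finger_force: 24.7
```

apply_moves([
  [0.1, [0, 0, -1.5], [0, 0, 0]],
  [0.1, [0, 0, -1], [0, 0, 0]],
  [0.1, [0, 0, 0], [0, 0, 0]],
  [0.1, [0, 0, 0], [0, 0, 0]],
])

```text
time_s: 15.88
position: [0.5843, 0.1219, 0.0737]
eef_rot: [0.626, 0.78, -0.0, -0.0]
ft_force: [-0.7, 1.0, -0.7]
opening: 0.172
finger_force: 24.7
```

apply_moves([
  [0.1, [0, 0, -1], [0, 0, 0]],
  [0.1, [0, 0, 0], [0, 0, 0]],
  [0.1, [0, 0, 0], [0, 0, 0]],
])

```text
time_s: 16.13
position: [0.5843, 0.1219, 0.0727]
eef_rot: [0.626, 0.78, -0.0, -0.0]
ft_force: [1.0, 0.0, -0.5]
opening: 0.166
finger_force: 24.7
```

apply_moves([
  [0.1, [0, 0, -1], [0, 0, 0]],
  [0.1, [0, 0, 0], [0, 0, 0]],
  [0.1, [0, 0, 0], [0, 0, 0]],
])

```text
time_s: 16.38
position: [0.5846, 0.122, 0.0721]
eef_rot: [0.626, 0.78, 0.0, 0.0]
ft_force: [0.3, -1.0, 2.5]
opening: 0.171
finger_force: 24.9
```

apply_moves([
  [0.1, [0, 0, -0.5], [0, 0, 0]],
  [0.1, [0, 0, 0], [0, 0, 0]],
  [0.1, [0, 0, 0], [0, 0, 0]],
])

```text
time_s: 16.63
position: [0.5849, 0.122, 0.072]
eef_rot: [0.626, 0.78, 0.001, 0.001]
ft_force: [-0.5, -0.2, 6.2]
opening: 0.172
finger_force: 25.2
```

Contact came exactly at the predicted seated height. Now I'll release and lift.

apply_moves([
  [0.45, [0, 0, 0], [0, 0, 0]],
  [0.45, [0, 0, 0], [0, 0, 0]],
  [0.45, [0, 0, 0], [0, 0, 0]],
  [0.45, [0, 0, 20], [0, 0, 0]],
  [0.45, [0, 0, 30], [0, 0, 0]],
])

```text
time_s: 17.05
position: [0.5826, 0.1217, 0.1189]
eef_rot: [0.626, 0.78, -0.002, -0.002]
ft_force: [-0.0, -1.1, 1.0]
opening: 0.45
finger_force: 0.0
```

apply_moves([
  [0.45, [4, -16, 35], [0, 0, 0]],
  [0.45, [4, -16, 35], [0, 0, 0]],
  [0.45, [0, 0, 0], [0, 0, 0]],
  [0.45, [0, 0, 0], [0, 0, 0]],
  [0.45, [0, 0, 0], [0, 0, 0]],
])

```text
time_s: 17.47
position: [0.5921, 0.0899, 0.1905]
eef_rot: [0.626, 0.78, -0.0, -0.0]
ft_force: [-1.3, 0.9, -0.6]
opening: 0.446
finger_force: 0.0
```

Run:
```python
from h import *
cam="wrist"; cal=env.get_calibration(cam); im=env.get_image(cam); cv2.imwrite("pics/w7.png",im)
print(env.read_state()["position"])
u,v=proj(cal,(.585,.121,.066),cam).astype(int); print(u,v)
for k,z in dict(lid=.066,tin=.05,transformer=.039).items():
    for b in env.boxes_of(k,cam)[:1]: print(k,np.round(b["centre"]),b["confidence"],np.round(at_z(cal,b["centre"],cam,z),3))
h=hull(im,(v-50,v+50,u-52,u+52),55,60); print(fitc(cal,h,.066,0)); print(h.min(0),h.max(0))
w=im[20:300,120:440]; 
cs=env.get_calibration("side"); s=env.get_image("side"); a,b=proj(cs,(.585,.121,.066),"side").astype(int)
sc=cv2.resize(s[b-30:b+30,a-35:a+35],(490,420),interpolation=cv2.INTER_CUBIC); wc=cv2.resize(w,(300,262)); wc=cv2.copyMakeBorder(wc,0,158,0,0,0)
cv2.imwrite("pics/m7.png",np.hstack([sc,wc]))
```

```text
[0.59169902 0.09010861 0.18989528]
278 163
lid [279. 163.] 0.9 [0.585 0.122 0.066]
tin [280. 163.] 0.29 [0.586 0.12  0.05 ]
transformer [278.  84.] 0.92 [0.569 0.188 0.039]
blob [ 243  127   73   72 3795]
(array([0.5849, 0.1216, 0.0301]), np.float64(0.0001140719427606077))
[243 127] [315 198]
```

View pics/m7.png

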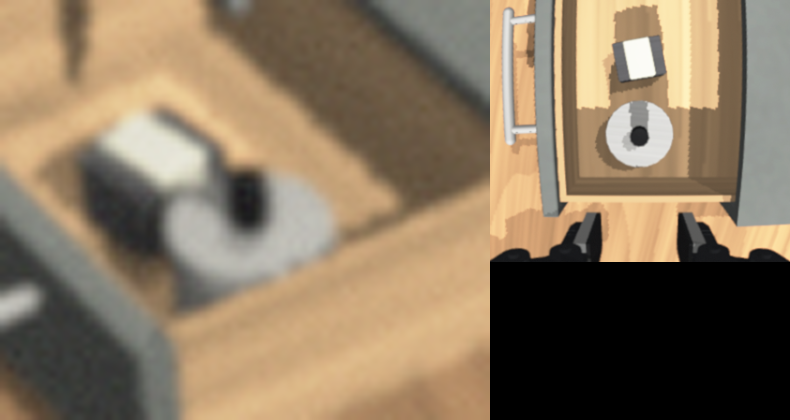

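The lid is seated level: its disc fits a 30.1 mm circle, centred on the tin within 1 mm, and the transformer is standing. Next I'll shut the fingers and move in front of the handle.

apply_moves([
  [0, [-37, 10, 0], [0, 0, 0]],
  [0, [-38, 10, 0], [0, 0, 0]],
  [0, [-38, 10, 0], [0, 0, 0]],
  [0, [-37, 10, 0], [0, 0, 0]],
  [0, [-37, 10, 0], [0, 0, 0]],
])

```text
time_s: 18.13
position: [0.4032, 0.1403, 0.1905]
eef_rot: [0.626, 0.78, -0.0, -0.0]
ft_force: [0.2, 0.7, 0.5]
opening: -0.003
finger_force: 0.0
```

apply_moves([
  [0, [0, 0, -33], [0, 0, 0]],
  [0, [0, 0, -35], [0, 0, 0]],
  [0, [0, 0, -35], [0, 0, 0]],
  [0, [0, 0, -31], [0, 0, 0]],
  [0, [0, 0, 0], [0, 0, 0]],
])

```text
time_s: 18.55
position: [0.4017, 0.1396, 0.0528]
eef_rot: [0.626, 0.78, -0.003, -0.003]
ft_force: [-0.7, 0.4, 0.5]
opening: -0.001
finger_force: 0.0
```

apply_moves([
  [0, [4, 1, 0], [0, 0, 0]],
  [0, [6, 1.3, 0], [0, 0, 0]],
  [0, [6, 1.3, 0], [0, 0, 0]],
  [0, [6, 1.3, 0], [0, 0, 0]],
  [0, [4, 0.9, 0], [0, 0, 0]],
])

```text
time_s: 18.97
position: [0.4333, 0.146, 0.0585]
eef_rot: [0.626, 0.78, 0.001, 0.001]
ft_force: [-0.0, -0.2, 0.3]
opening: 0.0
finger_force: 0.0
```

apply_moves([
  [0, [2, 0.4, 0], [0, 0, 0]],
  [0, [3, 0.7, 0], [0, 0, 0]],
  [0, [4, 0.9, 0], [0, 0, 0]],
  [0, [5, 1.1, 0], [0, 0, 0]],
  [0, [5, 1.1, 0], [0, 0, 0]],
])

```text
time_s: 19.38
position: [0.4507, 0.15, 0.0574]
eef_rot: [0.626, 0.78, -0.0, -0.0]
ft_force: [-1.5, -0.6, 1.1]
opening: 0.005
finger_force: 0.7
```

apply_moves([
  [0, [6, 1.3, 0], [0, 0, 0]],
  [0, [6, 1.3, 0], [0, 0, 0]],
  [0, [6, 1.3, 0], [0, 0, 0]],
  [0, [6, 1.3, 0], [0, 0, 0]],
  [0, [6, 1.3, 0], [0, 0, 0]],
])

```text
time_s: 19.8
position: [0.481, 0.1566, 0.0572]
eef_rot: [0.626, 0.78, 0.0, -0.0]
ft_force: [-1.9, -0.1, 1.6]
opening: 0.003
finger_force: 0.7
```

apply_moves([
  [0, [6, 1.3, 0], [0, 0, 0]],
  [0, [6, 1.3, 0], [0, 0, 0]],
  [0, [6, 1.3, 0], [0, 0, 0]],
  [0, [6, 1.3, 0], [0, 0, 0]],
  [0, [6, 1.3, 0], [0, 0, 0]],
])

```text
time_s: 20.22
position: [0.5109, 0.1631, 0.0572]
eef_rot: [0.626, 0.78, -0.0, -0.0]
ft_force: [-1.1, 1.0, 1.3]
opening: 0.002
finger_force: 0.7
```

apply_moves([
  [0, [6, 1.3, 0], [0, 0, 0]],
  [0, [6, 1.3, 0], [0, 0, 0]],
  [0, [6, 1.3, 0], [0, 0, 0]],
  [0, [6, 1.3, 0], [0, 0, 0]],
  [0, [6, 1.3, 0], [0, 0, 0]],
])

```text
time_s: 20.63
position: [0.5409, 0.1696, 0.0572]
eef_rot: [0.626, 0.78, -0.0, -0.0]
ft_force: [-1.7, 1.4, 0.8]
opening: 0.001
finger_force: 0.7
```

apply_moves([
  [0, [6, 1.3, 0], [0, 0, 0]],
  [0, [6, 1.3, 0], [0, 0, 0]],
  [0, [5, 1.1, 0], [0, 0, 0]],
  [0, [4, 0.9, 0], [0, 0, 0]],
  [0, [3, 0.7, 0], [0, 0, 0]],
])

```text
time_s: 21.05
position: [0.5649, 0.1747, 0.0572]
eef_rot: [0.626, 0.78, -0.0, 0.0]
ft_force: [-1.0, 0.1, 0.8]
opening: -0.001
finger_force: 0.5
```

apply_moves([
  [0, [3, 0.7, 0], [0, 0, 0]],
  [0, [3, 0.7, 0], [0, 0, 0]],
  [0, [3, 0.7, 0], [0, 0, 0]],
])

```text
time_s: 21.3
position: [0.5736, 0.1767, 0.0573]
eef_rot: [0.626, 0.78, -0.0, 0.0]
ft_force: [-0.6, 0.2, -0.3]
opening: 0.003
finger_force: 0.6
```

apply_moves([
  [0, [2, 0.4, 0], [0, 0, 0]],
  [0, [2, 0.4, 0], [0, 0, 0]],
  [0, [2, 0.4, 0], [0, 0, 0]],
  [0, [2, 0.4, 0], [0, 0, 0]],
])

```text
time_s: 21.63
position: [0.5815, 0.1785, 0.0573]
eef_rot: [0.626, 0.78, -0.0, -0.0]
ft_force: [-0.7, -0.4, 0.2]
opening: -0.002
finger_force: 0.5
```

apply_moves([
  [0, [1.5, 0.3, 0], [0, 0, 0]],
  [0, [1.5, 0.3, 0], [0, 0, 0]],
  [0, [1.5, 0.3, 0], [0, 0, 0]],
  [0, [0, 0, 0], [0, 0, 0]],
])

```text
time_s: 21.97
position: [0.5857, 0.1794, 0.0572]
eef_rot: [0.626, 0.78, -0.0, -0.0]
ft_force: [-2.0, -0.2, 0.4]
opening: 0.002
finger_force: 1.0
```

apply_moves([
  [0, [1.5, 0.3, 0], [0, 0, 0]],
  [0, [1.5, 0.3, 0], [0, 0, 0]],
  [0, [1.5, 0.3, 0], [0, 0, 0]],
  [0, [0, 0, 0], [0, 0, 0]],
])

```text
time_s: 22.3
position: [0.5864, 0.1795, 0.057]
eef_rot: [0.626, 0.78, -0.003, -0.002]
ft_force: [-19.8, -4.1, 12.0]
opening: -0.002
finger_force: 10.3
```

The drawer hit its hard stop at the expected place. I'll back off and check.

apply_moves([
  [0, [-5, -1, 0], [0, 0, 0]],
  [0, [-12, -2.6, 0], [0, 0, 0]],
  [0, [-24, -5, 0], [0, 0, 0]],
  [0, [-30, -6.5, 0], [0, 0, 0]],
  [0, [0, 0, 38], [0, 0, 0]],
])

```text
time_s: 22.72
position: [0.5039, 0.1627, 0.0854]
eef_rot: [0.626, 0.78, -0.01, -0.009]
ft_force: [-1.6, 0.3, -2.6]
opening: -0.006
finger_force: 0.0
```

apply_moves([
  [0, [-20, -20, 38], [0, 0, 0]],
  [0, [-20, -20, 38], [0, 0, 0]],
  [0, [-20, -20, 38], [0, 0, 0]],
  [0, [0, 0, 0], [0, 0, 0]],
  [0, [0, 0, 0], [0, 0, 0]],
])

```text
time_s: 23.13
position: [0.4674, 0.1118, 0.198]
eef_rot: [0.626, 0.779, 0.002, 0.002]
ft_force: [0.9, 0.2, -0.1]
opening: 0.001
finger_force: 0.0
```

Run:
```python
from h import *
cs=env.get_calibration("side"); s=env.get_image("side"); w=env.get_image("wrist"); print(env.read_state()["position"])
for k in ("lid","tin","transformer","small_lid","meter","spool","flux","core","driver"):
    print(k,[(np.round(b["centre"]).tolist(),round(b["confidence"],2)) for b in env.boxes_of(k,"side")[:1]])
sc=cv2.resize(s[60:240,150:370],(489,400),interpolation=cv2.INTER_CUBIC); wc=cv2.resize(w,(300,225)); wc=cv2.copyMakeBorder(wc,0,175,0,0,0)
cv2.imwrite("pics/m8.png",np.hstack([sc,wc]))
```

```text
[0.46690771 0.11237254 0.19539493]
lid [([252.0, 138.0], 0.26)]
tin []
transformer []
small_lid [([285.0, 259.0], 0.46)]
meter [([286.0, 104.0], 0.85)]
spool [([294.0, 307.0], 0.83)]
flux [([231.0, 330.0], 0.75)]
core [([362.0, 291.0], 0.6)]
driver [([286.0, 375.0], 0.78)]
```

View pics/m8.png

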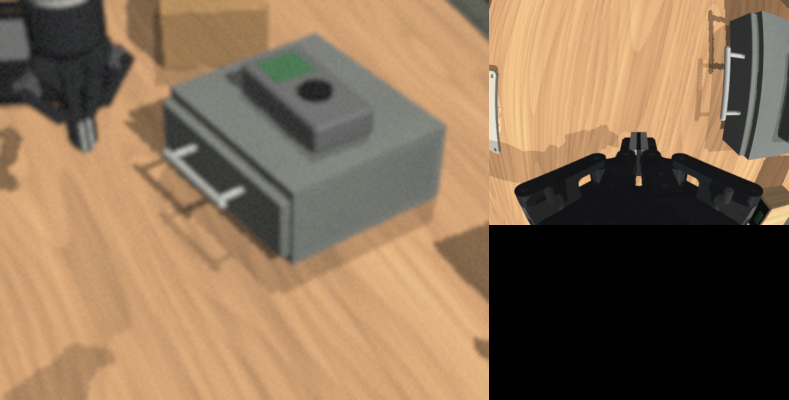

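The drawer face sits against the unit, the meter is unmoved on top, and the arm is clear of everything. One numeric check that the drawer didn't rebound, by locating the handle.

Run:
```python
from h import *
a=np.radians(12.6); x=np.array([np.cos(a),np.sin(a),0]); y=np.array([-x[1],x[0],0])
cal=env.get_calibration("wrist"); im=env.get_image("wrist"); g=cv2.cvtColor(im,cv2.COLOR_BGR2HSV)
m=((g[...,1]<40)&(g[...,2]>120)).astype(np.uint8); m[:60]=0; m[250:]=0; m[:,:425]=0; m[:,482:]=0
k,l,s,c=cv2.connectedComponentsWithStats(m)
for i in range(1,k):
    if s[i,4]>150:
        v,u=np.where(l==i); q=np.array([at_z(cal,(p,r),"wrist",.071)@x for p,r in zip(u,v)]); t=np.array([at_z(cal,(p,r),"wrist",.071)@y for p,r in zip(u,v)])
        print(s[i],"x' 2/50/98%",np.round(np.percentile(q,[2,50,98]),4),"y'",np.round([t.min(),t.max()],4))
print("initial handle x'",np.array([.4654,.1526,0])@x,"unit edge x'",np.array([.6361,.2636,0])@x)
```

```text
[ 434   87   45  140 1581] x' 2/50/98% [0.6258 0.6317 0.6618] y' [-0.0154  0.1135]
initial handle x' 0.48748031964340544 unit edge x' 0.6782832107013659
```

```bash
python3 -c "
from plant import env
print(env.close_job())"
```

```text
the job is handed in; nothing more can be done
None
```

The tin is in the drawer beside the transformer with its lid seated level, and I pushed the drawer gently to its hard stop and handed the job in. The hand-in returned no verdict, a camera check put the handle about where a shut drawer should have it, give or take 4 mm, and I viewed 12 pictures, two over the limit of 10.

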